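# Slide the blue lens carrier round the bend to the inspection dock

## Task

Two round lens carriers, one blue and one orange, wait in the two legs of the U-shaped guide track. Push the blue carrier along its lane and round the bend until it sits centred on the green dock spot in the middle of the track, sliding flat on the plate all the way, never lifted or tipped. Leave the orange carrier where it stands.

Things in the scene. Friction and masses are not known exactly. Their poses are not given: they have to be found in the camera images.
- track: fixed U-shaped guide track: white plate 215 x 315 mm, 8 mm thick, with two bent 8 mm steel rails, their tops 16 mm above the plate's upper surface (24 mm above its underside), round a lane 62 mm wide. Origin: underside of the plate straight below the green dock spot; x points from the dock away from the legs, y along the cross run, z up. Place and yaw vary. Lane: see dock
- dock (a point): centre of the green dock spot (52 mm across, flush) on the plate's upper surface, mid cross run. In the track's frame (mm) the lane's centre line is: cross run at x = 0, y = -45 to 45; bends of 60 radius, quarter circles about (-60, 45) and (-60, -45); straight legs at y = 105 and y = -105 from x = -60 to x = -145, where the lane is open at its end
- carrier_blue_mid (a point): centre (half-way up) of the loose blue lens carrier: a solid round puck 52 mm across and 32 mm high, about 0.2 kg, of slippery plastic (friction about 0.2), with a lens that stands 6 mm above its top, 5 mm of play to each rail; in the bend it wedges if it is pushed across the lane instead of along it; stands at the start in the straight part of either leg
- carrier_orange_mid (a point): centre (half-way up) of the orange lens carrier, same shape and size, in the other leg
Things that resemble listed ones, but are neither listed nor needed, are in the scene too. Leave any yellow look-alike of the part that bears carrier_blue_mid alone.

How it is judged:
At the end, for the whole second after the job is handed in: The blue carrier stands flat on the plate with its centre within 15 mm of the dock spot's centre, released; the orange carrier is within 15 mm of where it began (horizontal distance between carrier_blue_mid and dock below 0.015 m and z of carrier_blue_mid in the frame of track below 0.028 m and angle between carrier_blue_mid's own z axis and vertical below 0.1 rad and distance of carrier_orange_mid from where it was at the start of the episode below 0.015 m); the robot touches nothing.
It fails at once if the blue carrier is lifted more than about 8 mm off the plate (z of carrier_blue_mid in the frame of track above 0.032 m).
It fails at once if the blue carrier is tipped by more than 20 degrees (angle between carrier_blue_mid's own z axis and vertical above 0.35 rad).
It fails at once if the orange carrier is pushed more than 15 mm from its place (distance of carrier_orange_mid from where it was at the start of the episode above 0.015 m).
It also fails if it takes over 38 s, if anything falls off the work surface, if the arm or the gripper's body presses on something with over 40 N, if the wrist force passes 120 N, or if a joint passes its speed limit or range.

## Robot

A 6-joint arm with a two-finger parallel gripper is mounted at the origin on the work surface; the furniture and walls round the work are solid. World frame = base frame: x ahead of the robot, y to its left, z up, the work surface at z = 0. Lengths are in m, angles in rad, forces in N, time in s.
With the tool pointing down it reaches from about 0.4 to 0.825 m from the base axis. Payload 7 kg.
Tool frame: the origin (TCP) lies on the mounting face of the last link; the fingertips stand arm.tcp_to_tips ahead of it and the grasp point (between the pads) lies 159 mm ahead of it (arm.tcp_to_tips is the distance from the TCP to the fingertips, in m); z points along the fingers, y is the direction in which the jaws open and shut (so a half turn about z gives the same grasp; the last joint's range is limited). The gripper opens to 88 mm and grips with 3 to 60 N. Pads are 19 mm wide; open, the fingers measure 130 mm over their backs; the gripper's body (78 mm by 193 mm) begins 47 mm behind the grasp point.
Start: joints at [-0.86, 0.359, 0.012, 0, -1.224, -0.288], TCP at [0.277, -0.616, 0.405] pointing down, gripper open.
Joint ranges: [-3.07, 3.07], [-1.43, 2.12], [-1.02, 1.25], [-3.03, 1.67], [-3.05, -0], [-3.03, 3.03]. Speed limits (rad/s): [2.39, 2.39, 3.01, 3.14, 3.14, 3.14].

## Interface

Orientations are given as [roll, pitch, yaw] about the fixed x, y, z axes, in that order (R = Rz(yaw) Ry(pitch) Rx(roll)).
In Python, from station import arm, cams, job_done, finder gives the robot as it stands.
- The arm moves only by the tool play_rows, never from a script. Its argument "targets" is a list that holds one entry, the list of rows, each a list of 4 numbers: the shift along the tool's x, y, z in m, then the turn about the tool's z in degrees. A call has 1 to 5 rows; each row is the pose to reach, as a shift and turn from the pose commanded when the call began, along the tool's axes at that moment; what a row does not reach only later rows make up. A row lasts 1/8 s, in which the tool goes at most 62.5 mm and 10.7 degrees, less where a joint would pass 70% of its speed; a pose out of reach is approached as far as the arm can. A call with a gripper value outside its range is refused whole. "grip" is the closure in counts, from 0 (fully open) to 255 (shut), set as the call begins (left out, the last holds). The fingers move at their own pace and stop on an object; "newtons" is the grip in N (left out, the last holds). Time passes only in rows, so rows that repeat a pose let the fingers close. It gives the time, the measured TCP pose, the force and the opening at its end, in the units of the state.
- arm.get_state(): the state, without advancing time (a new reading comes with each control period).
- cams.grab_frame(name): name is "side" or "top" or "wrist"; returns (picture, depth): 480x640x3 uint8, red, green, blue; 480x640 float32, m along the optical axis (not along the pixel's ray), 0 where there is no reading.
- cams.camera_params(name): a dict with "intrinsics" (3x3 intrinsics, pixels), "position" and "attitude" of the camera in the world. Camera axes: x right, y down, z forward; pixel columns grow to the right and rows downward; lengths in m; the calibration is good to about 2 mm. A picture is of the moment at which its call begins: read the wrist's pose just before it. camera_params takes no time and is no camera call; for the wrist camera it gives the pose at the moment of the call.
- job_done(): hands the job in, once; it reports no verdict.
Trained networks look in the newest picture that a camera, given by its name, has taken for a name from the list of things; names that differ only in an ending like _2 or _b are one class to them, and where a whole thing is asked for, a point or a joint stands for the part that bears it (a point fixed in the world has none). Each returns a list of dicts, best first, with "score" (0 to 1); they miss things now and then, are a little off and sometimes report something else, mostly with a low value. They report only what shows in the picture. A call takes as long as a camera call. They do not tell look-alikes from the thing itself.
- finder.find_in(camera, query): "xyz" ([x, y, z] in m, in world coordinates, good to about 4 mm: the middle of the surface that is visible of it).
- finder.masks_of(camera, query): "mask" (480x640 bool, what is visible of it).
The state is a dict: "t": time; "q": joint angles; "qd": joint speeds; "joint_efforts": joint torques, N m; "eef_pos": TCP position; "ee_rot": TCP orientation; "force": force on the tool from outside, world axes, zero at the start; "moment": the same for the moment, N m; "width": finger opening in m.
Only numpy, scipy, OpenCV 4.12 (cv2) and the standard library are available. Lean on these libraries where they do the work, as an engineer would, in place of code of your own. Each camera call takes 0.05 s, during which the arm holds its last target. There are 200 camera calls.

## Working session

There is one attempt and no reset: what is moved stays moved. The work goes in short steps, Python scripts to look and compute and a tool call to move; the robot and the scene stay as the last step left them, time stands still between calls to the robot, and variables do not carry over. Pictures are saved under pics/ and viewed, about 8 in all and at most 12, crops included, and the job is handed in when it is done.

Besides the shell and the picture viewer there is one more tool, called after "Emit:" as name(argument=value, ...) on one line, values as JSON. play_rows: Moves the arm, as the interface text tells. Its arguments: {"type":"object","properties":{"targets":{"type":"array","items":{"type":"array","items":{"type":"array","items":{"type":"number"}}}},"grip":{"type":"number"},"newtons":{"type":"number"}},"required":["targets"]}

```bash
mkdir -p pics; ls; cat > h.py <<'E'
import numpy as np, cv2
from station import arm, cams, job_done, finder
def save(n,img): cv2.imwrite('pics/'+n+'.png', img[:,:,::-1])
def proj(cam,P):
    p=cams.camera_params(cam); R=np.array(p['attitude']); 
    return p
E
python3 - <<'E'
from h import *
s=arm.get_state(); print(s['t'],s['eef_pos'],s['ee_rot'],s['width'],arm.tcp_to_tips)
a,d=cams.grab_frame('top'); save('top0',a)
print(cams.camera_params('top'))
for q in ['track','dock','carrier_blue_mid','carrier_orange_mid']:
    print(q,[(np.round(r['xyz'],4),round(r['score'],2)) for r in finder.find_in('top',q)])
E
```

```text
pics
0.0 [ 0.27687034 -0.61537811  0.40372079] [ 3.13992800e+00 -1.88845197e-04 -2.71887709e+00] 0.08727379251925993 0.1781
{'intrinsics': array([[546.45647361,   0.        , 323.48510619],
       [  0.        , 546.45647361, 235.5202616 ],
       [  0.        ,   0.        ,   1.        ]]), 'position': array([ 0.43182748, -0.13875754,  0.95221043]), 'attitude': array([-3.0807981 , -0.02830116, -1.56727554])}
track [(array([ 0.5596, -0.1925,  0.0082]), 0.93)]
dock [(array([ 0.5682, -0.1906,  0.0083]), 0.87)]
carrier_blue_mid [(array([ 0.3861, -0.0488,  0.0325]), 0.85), (array([0.3632, 0.0366, 0.0372]), 0.79), (array([ 0.5052, -0.089 ,  0.043 ]), 0.7)]
carrier_orange_mid [(array([ 0.5111, -0.2965,  0.0416]), 0.66)]
```

View pics/top0.png

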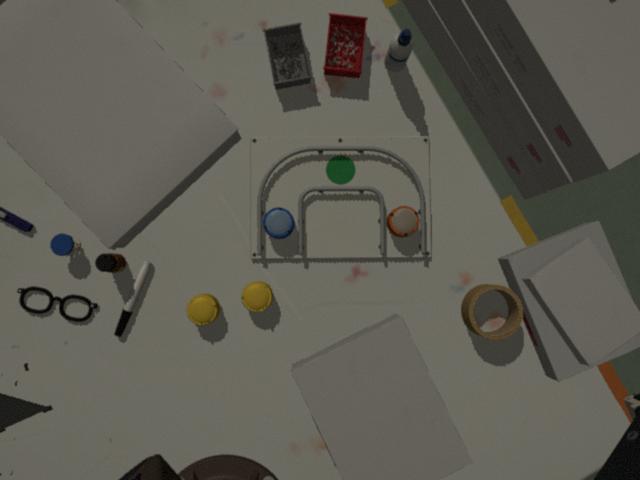

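The blue carrier is at px (279,223), orange at (403,221), and the green dock at (341,170). The legs open towards the robot, and the two yellow look-alikes are outside the track.

```bash
cat >> h.py <<'E'
from scipy.spatial.transform import Rotation as Ro
def plane(cam,uv,z):
    p=cams.camera_params(cam); R=Ro.from_euler('xyz',p['attitude']).as_matrix()
    uv=np.atleast_2d(uv).astype(float)
    r=np.c_[uv,np.ones(len(uv))]@np.linalg.inv(p['intrinsics']).T@R.T
    o=np.array(p['position']); return (o+r*((z-o[2])/r[:,2])[:,None])[:,:2]
def cloud(cam,d):
    p=cams.camera_params(cam); R=Ro.from_euler('xyz',p['attitude']).as_matrix()
    v,u=np.mgrid[:480,:640]; r=np.dstack([u,v,np.ones_like(u)])@np.linalg.inv(p['intrinsics']).T@R.T
    return np.array(p['position'])+r*d[...,None]
E
python3 - <<'E'
from h import *
a,d=cams.grab_frame('top'); P=cloud('top',d)
m=finder.masks_of('top','track')[0]['mask']
v,u=np.nonzero(m); xy=plane('top',np.c_[u,v],.008)
r=cv2.minAreaRect((xy*1000).astype(np.float32)); print('rect',r)
hsv=cv2.cvtColor(a,cv2.COLOR_RGB2HSV)
def blob(lo,hi,u0,v0,z,rad=25):
    k=cv2.inRange(hsv,lo,hi); M=np.zeros_like(k); cv2.circle(M,(u0,v0),rad,255,-1); k&=M
    vv,uu=np.nonzero(k); q=plane('top',np.c_[uu,vv],z); c,rr=cv2.minEnclosingCircle((q*1000).astype(np.float32)); print(len(vv),q.mean(0),c,rr,np.median(P[vv,uu,2]))
blob((45,80,30),(85,255,255),341,170,.008)
blob((95,70,30),(125,255,255),279,223,.04)
blob((3,70,60),(18,255,255),403,221,.04)
for b in ['carrier_blue_mid','carrier_orange_mid']:
  for r in finder.masks_of('top',b)[:3]:
    v,u=np.nonzero(r['mask']); print(b,u.mean(),v.mean(),len(u),P[v,u].mean(0),np.percentile(P[v,u,2],95))
for n,(u0,v0) in dict(graybox=(180,120),edge=(225,130),red=(345,45),bottle=(400,45),plate=(340,230),box2=(290,50),lowbox=(385,400)).items(): print(n,P[v0,u0])
s,_=cams.grab_frame('side'); save('side0',s)
E
```

```text
rect ((557.224609375, -194.57049560546875), (214.5616455078125, 313.7981872558594), 0.6682575941085815)
649 [ 0.60528907 -0.19403447] (605.344970703125, -194.17730712890625) 25.37272834777832 0.00852265824170606
300 [ 0.50707051 -0.08913298] (508.6641540527344, -88.24855041503906) 26.10561752319336 0.04040053806662636
342 [ 0.51352816 -0.29835469] (513.7904052734375, -297.9801940917969) 27.37265396118164 0.040300187376572594
carrier_blue_mid 203.13128834355828 308.6601226993865 815 [0.36543009 0.0341597  0.03782258] 0.03866519342954707
carrier_blue_mid 278.4061662198391 222.31233243967827 746 [ 0.50888023 -0.08916915  0.04381455] 0.046840884356790624
carrier_blue_mid 402.1736526946108 221.14491017964073 835 [ 0.51172492 -0.29538086  0.04723008] 0.04674031486448558
carrier_orange_mid 402.48541114058355 220.81034482758622 754 [ 0.51214083 -0.29566685  0.04891273] 0.04685182232258058
graybox [0.67263796 0.07059329 0.07021135]
edge [ 0.65651846 -0.00274018  0.07185295]
red [ 0.82708513 -0.20211774  0.00950555]
bottle [ 0.79294976 -0.28535071  0.09417759]
plate [ 0.49885936 -0.19365782  0.01221237]
box2 [ 0.81869397 -0.10486716  0.00431158]
lowbox [ 0.22155511 -0.26370978  0.06178151]
```

View pics/side0.png

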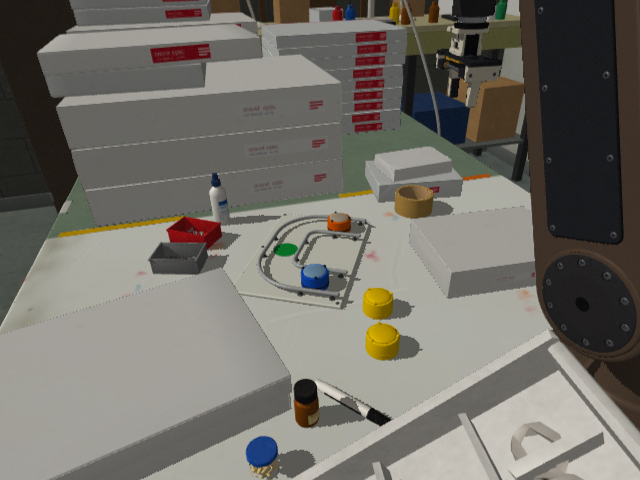

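Emit:
play_rows(targets=[[[-0.043,0.038,0,-6.6],[-0.085,0.077,0,-13.2],[-0.128,0.115,0,-19.8],[-0.171,0.154,0,-26.4],[-0.213,0.192,0,-33]]], grip=0, newtons=5)

```text
t: 1.12
eef_pos: [0.3928, -0.3513, 0.405]
ee_rot: [-3.141, 0.0, -2.139]
force: [1.6, -0.8, -0.2]
width: 0.0875
```

Emit:
play_rows(targets=[[[-0.056,0.009,0.016,-6.7],[-0.113,0.018,0.032,-13.4],[-0.169,0.027,0.048,-20],[-0.225,0.036,0.064,-26.7],[-0.282,0.045,0.08,-33.3]]])

```text
t: 1.75
eef_pos: [0.5077, -0.0898, 0.3247]
ee_rot: [-3.14, 0.0, -1.558]
force: [1.5, -0.1, 0.6]
width: 0.0879
```

Emit:
play_rows(targets=[[[0,0,0,0],[0,0,0,0]]])

```text
t: 2.0
eef_pos: [0.5072, -0.0914, 0.3247]
ee_rot: [3.141, -0.0, -1.561]
force: [-0.2, -0.9, 0.1]
width: 0.0871
```

```bash
python3 - <<'E'
from h import *
s=arm.get_state(); print(s['t'],s['eef_pos'],s['ee_rot'],s['q'])
a,d=cams.grab_frame('wrist'); save('w1',a); print(cams.camera_params('wrist')['position'])
for q in ['dock','carrier_blue_mid','carrier_orange_mid']:
    print(q,[(np.round(r['xyz'],4),round(r['score'],2)) for r in finder.find_in('wrist',q)])
E
```

```text
2.0 [ 0.50722819 -0.09135557  0.32470134] [ 3.14132023e+00 -1.47760562e-04 -1.56108620e+00] [ 2.03161477e-01  1.66551753e-01 -4.48376139e-01  1.13382265e-04
 -9.56164187e-01 -1.93516763e-01]
[ 0.50810687 -0.1626239   0.305259  ]
dock [(array([ 0.5644, -0.159 ,  0.006 ]), 0.84)]
carrier_blue_mid [(array([ 0.5094, -0.0932,  0.0425]), 0.78), (array([ 0.3865, -0.0667,  0.0317]), 0.68)]
carrier_orange_mid []
```

View pics/w1.png

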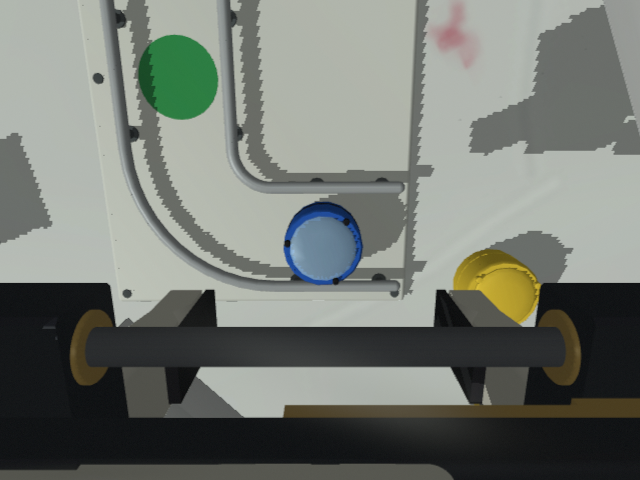

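The wrist view shows the blue carrier at (323,245) between straight rails, with the dock at (178,77). One yellow look-alike, at (495,285), lies just outside the leg, near the rear finger.

```bash
python3 - <<'E'
from h import *
a,d=cams.grab_frame('wrist'); P=cloud('wrist',d)
hsv=cv2.cvtColor(a,cv2.COLOR_RGB2HSV)
k=cv2.inRange(hsv,(45,80,30),(85,255,255)); v,u=np.nonzero(k); q=plane('wrist',np.c_[u,v],.008)
print('dock',q.mean(0),cv2.minEnclosingCircle((q*1000).astype(np.float32)))
m=[r['mask'] for r in finder.masks_of('wrist','carrier_blue_mid')]
for k in m:
  v,u=np.nonzero(k); z=P[v,u,2]; t=(z>.037)
  print('mask',u.mean(),v.mean(),len(u)); 
  if t.sum()>5: print(P[v,u][t].mean(0), cv2.minEnclosingCircle((P[v,u][t][:,:2]*1000).astype(np.float32)))
# rails: heights
for vv in (100,50): # cross run columns across -> rails
  row=P[vv]; zz=row[:,2]; i=np.nonzero((zz>.016)&(zz<.03)&(np.arange(640)<300))[0]; print('crossrails',vv,i, np.round(row[i,0],3),np.round(row[i,1],3).mean())
for uu in (290,375):
  c=P[:,uu]; i=np.nonzero((c[:,2]>.016)&(c[:,2]<.03)&(np.arange(480)<300)&(np.arange(480)>150))[0]; print('leg',uu,i,np.round(c[i,1],3),c[i,0].mean())
y=np.nonzero((cv2.inRange(hsv,(20,120,80),(35,255,255))>0)&(P[...,2]>.02)); print('yellow',P[y].min(0),P[y].max(0))
E
```

```text
dock [ 0.60497293 -0.19394888] ((604.9871826171875, -193.4869384765625), 25.905916213989258)
mask 322.22133850630456 244.87740058195925 5155
[ 0.50942948 -0.09004573  0.04452296] ((509.67828369140625, -112.58488464355469), 50.678001403808594)
mask 499.8757944915254 282.8376588983051 3776
[ 0.38688541 -0.05631173  0.04262721] ((440.03314208984375, -102.85719299316406), 90.83148956298828)
crossrails 100 [112 113 114 115 116 117 118 119 120 121 122 123 124 222 223 224 225 226
 227 228 229 230 231 232 233 234] [0.643 0.641 0.64  0.64  0.639 0.639 0.637 0.638 0.637 0.637 0.637 0.636
 0.636 0.573 0.573 0.571 0.571 0.571 0.569 0.569 0.569 0.568 0.568 0.567
 0.566 0.566] -0.18007692307692308
crossrails 50 [105 106 107 108 109 110 111 112 113 114 115 116 117 118 219 220 221 222
 223 224 225 226 227 228 229 230 231] [0.643 0.642 0.641 0.641 0.64  0.639 0.638 0.638 0.638 0.637 0.637 0.636
 0.636 0.638 0.573 0.573 0.572 0.571 0.571 0.57  0.569 0.569 0.568 0.567
 0.567 0.567 0.567] -0.20911111111111108
leg 290 [184 185 186 187 188 189 190 191 192 193 194 195 223 224 282 283 284 285
 286 287 288 289 290 291 292] [-0.128 -0.127 -0.127 -0.126 -0.126 -0.125 -0.124 -0.124 -0.123 -0.122
 -0.121 -0.121 -0.101 -0.1   -0.058 -0.058 -0.057 -0.057 -0.056 -0.056
 -0.055 -0.054 -0.054 -0.052 -0.052] 0.5316249710078709
leg 375 [183 184 185 186 187 188 189 190 191 192 193 194 282 283 284 285 286 287
 288 289 290 291 292] [-0.129 -0.128 -0.128 -0.127 -0.127 -0.126 -0.125 -0.125 -0.124 -0.123
 -0.123 -0.122 -0.059 -0.059 -0.058 -0.058 -0.057 -0.056 -0.056 -0.055
 -0.054 -0.053 -0.052] 0.47354467197780453
yellow [ 0.36021879 -0.16323141  0.02001397] [0.55605663 0.03929658 0.30541178]
```

Emit:
play_rows(targets=[[[-0.001,-0.002,0.03,0],[-0.001,-0.002,0.065,0],[-0.001,-0.002,0.095,0],[-0.001,-0.002,0.11,0],[-0.001,-0.002,0.118,0]]])

```text
t: 2.92
eef_pos: [0.5093, -0.0909, 0.2063]
ee_rot: [3.141, -0.0, -1.562]
force: [-0.3, -0.5, 0.2]
width: 0.0874
```

Emit:
play_rows(targets=[[[0,0,0,0],[0,0,0,0],[0,0,0,0],[0,0,0,0]]], grip=94, newtons=4)

```text
t: 3.42
eef_pos: [0.5093, -0.0905, 0.2072]
ee_rot: [-3.141, 0.0, -1.562]
force: [-0.3, 0.6, 1.2]
width: 0.0571
```

```bash
python3 - <<'E'
from h import *
s=arm.get_state(); print(s['t'],s['eef_pos'],s['ee_rot'],s['width'],s['force'])
a,d=cams.grab_frame('side'); save('s1',cv2.resize(a[180:380,200:440],None,fx=3,fy=3))
E
```

```text
3.425 [ 0.509344   -0.09052912  0.20717105] [-3.14064929e+00  1.62938069e-04 -1.56153907e+00] 0.05705963421414165 [-0.31933891  0.60704983  1.19458407]
```

View pics/s1.png

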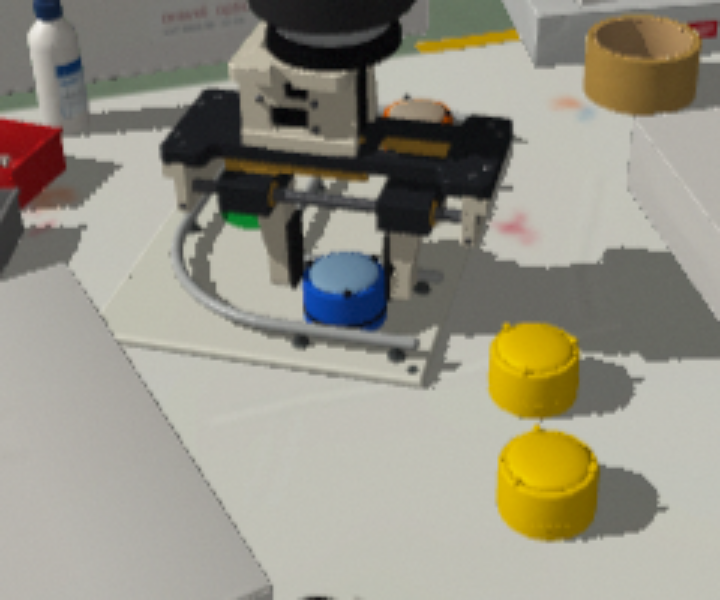

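Emit:
play_rows(targets=[[[0,-0.007,0,0],[0,-0.014,0,0],[0,-0.021,0,0],[0,-0.028,0,0],[0,-0.036,0,0]]], grip=99)

```text
t: 4.1
eef_pos: [0.5457, -0.0902, 0.2065]
ee_rot: [3.141, -0.0, -1.562]
force: [-0.6, 0.1, -0.1]
width: 0.0537
```

Emit:
play_rows(targets=[[[0.0002,-0.0047,0,4.5],[0.0007,-0.0094,0,9],[0.0017,-0.014,0,13.5],[0.0029,-0.0185,0,18],[0.0046,-0.023,0,22.5]]])

```text
t: 4.72
eef_pos: [0.5687, -0.0947, 0.2066]
ee_rot: [3.142, -0.0, -1.957]
force: [-0.7, 0.3, 0.6]
width: 0.0535
```

Emit:
play_rows(targets=[[[0.0002,-0.0047,0,4.5],[0.0007,-0.0094,0,9],[0.0017,-0.014,0,13.5],[0.0029,-0.0185,0,18],[0.0046,-0.023,0,22.5]]])

```text
t: 5.35
eef_pos: [0.5882, -0.1075, 0.2065]
ee_rot: [3.141, -0.0, -2.35]
force: [-1.3, 0.3, 0.4]
width: 0.0536
```

```bash
python3 - <<'E'
from h import *
s=arm.get_state(); print(s['t'],s['eef_pos'],s['ee_rot'],s['width'],s['force'])
a,d=cams.grab_frame('side'); save('s2',cv2.resize(a[180:380,200:440],None,fx=3,fy=3))
E
```

```text
5.35 [ 0.58822317 -0.10753559  0.20648218] [ 3.14128940e+00 -1.84270361e-04 -2.34962764e+00] 0.05359045839826133 [-1.25800018  0.34073825  0.39091763]
```

View pics/s2.png

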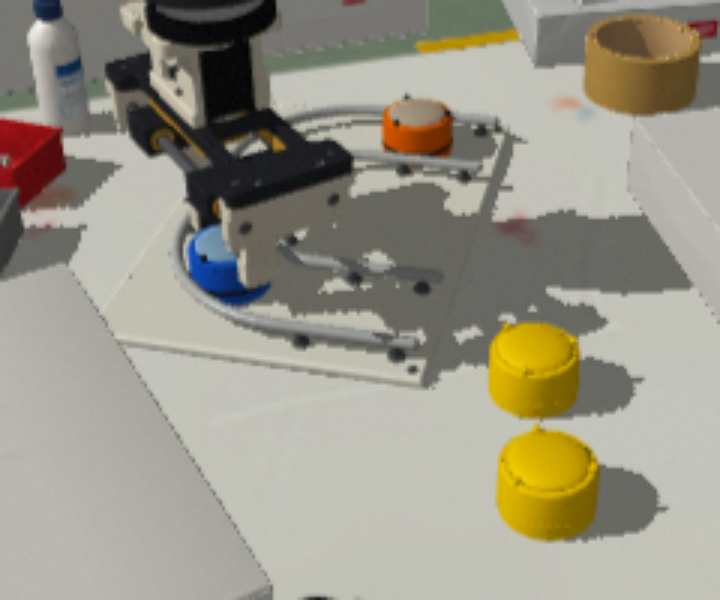

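The blue carrier is mid-bend at (230,260), flat between the fingers. Orange hasn't moved. I'll continue round the bend.

Emit:
play_rows(targets=[[[0.0004,-0.0047,0,4.5],[0.0011,-0.0094,0,9],[0.0025,-0.014,0,13.5],[0.0039,-0.0185,0,18],[0.0056,-0.023,0,22.5]]])

```text
t: 6.02
eef_pos: [0.6007, -0.1276, 0.2065]
ee_rot: [3.142, 0.0, -2.741]
force: [-1.1, 0.3, -0.5]
width: 0.0535
```

Emit:
play_rows(targets=[[[0.0002,-0.0047,0,4.5],[0.0007,-0.0094,0,9],[0.0017,-0.014,0,13.5],[0.0029,-0.0185,0,18],[0.0046,-0.023,0,22.5]]])

```text
t: 6.65
eef_pos: [0.6055, -0.1505, 0.2065]
ee_rot: [3.141, 0.0, -3.134]
force: [-1.2, 1.1, 0.5]
width: 0.054
```

Emit:
play_rows(targets=[[[0,-0.009,0,0],[0,-0.018,0,0],[0,-0.027,0,0],[0,-0.036,0,0],[0,-0.044,0,0]]])

```text
t: 7.28
eef_pos: [0.6055, -0.1953, 0.2067]
ee_rot: [-3.142, 0.0, -3.132]
force: [1.1, 0.7, -0.9]
width: 0.0536
```

Emit:
play_rows(targets=[[[0,0,0,0],[0,0,0,0],[0,0,0,0],[0,0,0,0]]], grip=0)

```text
t: 7.78
eef_pos: [0.6056, -0.1944, 0.2067]
ee_rot: [-3.142, 0.0, -3.132]
force: [-0.0, 0.8, 0.2]
width: 0.0856
```

Emit:
play_rows(targets=[[[0,0,-0.02,0],[0,0,-0.06,0],[0,0,-0.1,0],[0,0,-0.14,0],[0,0,-0.16,0]]])

```text
t: 8.4
eef_pos: [0.6058, -0.1945, 0.3696]
ee_rot: [-3.141, 0.003, -3.132]
force: [0.7, -0.4, -0.4]
width: 0.0877
```

Emit:
play_rows(targets=[[[0,0,0,0],[0,0,0,0]]])

```text
t: 8.65
eef_pos: [0.6052, -0.1944, 0.3658]
ee_rot: [3.141, -0.001, -3.132]
force: [-1.0, -0.5, 0.3]
width: 0.0877
```

```bash
python3 - <<'E'
from h import *
s=arm.get_state(); print(s['t'],s['eef_pos'],s['force'])
for c in ('wrist','top'):
  a,d=cams.grab_frame(c); save('end_'+c,a)
  for q in ['carrier_blue_mid','carrier_orange_mid','dock']:
    print(c,q,[(np.round(r['xyz'],4),round(r['score'],2)) for r in finder.find_in(c,q)])
  hsv=cv2.cvtColor(a,cv2.COLOR_RGB2HSV); P=cloud(c,d)
  k=cv2.inRange(hsv,(95,70,30),(125,255,255))>0
  k&=(abs(P[...,0]-.605)<.05)&(abs(P[...,1]+.194)<.05)
  v,u=np.nonzero(k)
  if len(v): q=plane(c,np.c_[u,v],.038); print(c,'blue',len(v),cv2.minEnclosingCircle((q*1000).astype(np.float32)))
a,d=cams.grab_frame('side'); save('s3',cv2.resize(a[180:380,200:440],None,fx=3,fy=3))
E
```

```text
8.65 [ 0.60518205 -0.19436244  0.36578632] [-1.01346468 -0.49303866  0.34187451]
wrist carrier_blue_mid [(array([ 0.6057, -0.1961,  0.0436]), 0.89)]
wrist carrier_orange_mid [(array([ 0.5462, -0.1806,  0.007 ]), 0.16)]
wrist dock [(array([ 0.5457, -0.1855,  0.0092]), 0.58)]
wrist blue 3739 ((607.5914306640625, -195.39549255371094), 27.745742797851562)
top carrier_blue_mid [(array([ 0.5982, -0.1932,  0.041 ]), 0.66), (array([0.3621, 0.035 , 0.0343]), 0.62), (array([ 0.3883, -0.0537,  0.0356]), 0.57)]
top carrier_orange_mid [(array([ 0.5106, -0.2982,  0.0388]), 0.7)]
top dock [(array([ 0.5422, -0.1736,  0.0059]), 0.91)]
top blue 304 ((608.6318969726562, -193.4827117919922), 28.25287628173828)
```

View pics/end_wrist.png

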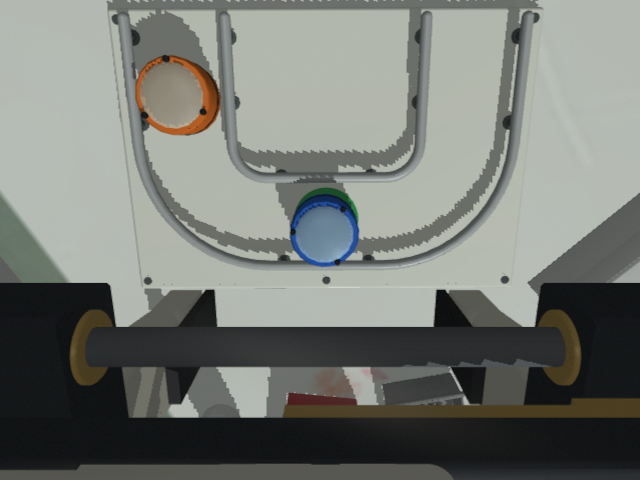

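View pics/s3.png

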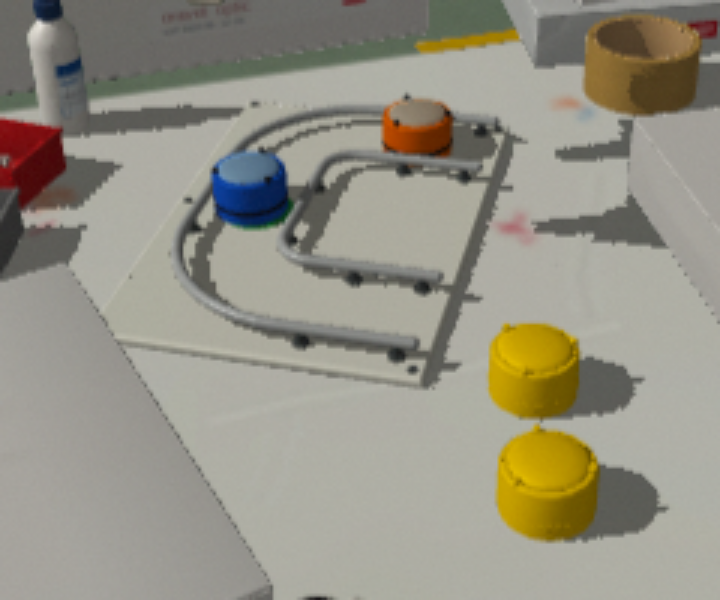

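The wrist view shows the blue carrier at (325,230), flat on the dock with only a green sliver showing. It measures about 3 mm off centre. Orange is in place at (177,95), and the gripper is clear.

```bash
python3 -c "
from station import job_done; print(job_done())"
```

```text
the job is handed in; nothing more can be done
None
```

I pushed the blue carrier down its leg and round the bend onto the dock, and handed the job in at about 9 s of the 38 s allowed. The open-jawed gripper held it loosely, just above rail height, with the jaws turned to follow the lane. I then opened the gripper and raised the arm well clear.

**Last checks:**
- **Blue carrier:** it stands flat, and colour fits in the wrist and top pictures put it about 3–4 mm from the dock centre. The limit is 15 mm.
- **Orange carrier:** the network's readings before and after agree to within about 3 mm, which is within its accuracy.
- **Forces:** the readings at the end of each move never passed about 2 N on any axis.

**Disagreements:** the network's top-camera reading for blue was about 7 mm off in x. Its dock reports, before and after the push, did not match the green spot, so I used colour and rail measurements instead.

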